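# Press the bung flush with the lever press

### The arm

A 6-joint arm with a two-finger parallel gripper is mounted at the origin on the work surface. World frame = base frame: x ahead of the robot, y to its left, z up, the work surface at z = 0. Lengths are in m, angles in degrees, forces in N, time in s.
With the tool pointing down it reaches from about 0.375 to 0.9 m from the base axis. Payload 3.1 kg.
Tool frame: the origin (TCP) lies between the finger pads; the fingertips stand 11 mm ahead of it and the grasp point (between the pads) lies 8 mm behind it; z points along the fingers, y is the line along which they close (so a half turn about z gives the same grasp; the last joint's range is limited). The gripper opens to 87 mm and grips with 3 to 60 N. Pads are 19 mm wide; open, the fingers measure 117 mm over their backs; the gripper's body (75 mm by 190 mm) begins 51 mm behind the grasp point.
Start: joints at [65.117, 30.224, 82.088, -0, 67.689, -10.227], TCP at [0.158, 0.605, 0.211] pointing down, gripper open.
Joint ranges: [-176.69, 176.69], [-43.24, 126.21], [12.49, 139.97], [-82, 262], [0, 151.66], [-163.58, 163.58]. Speed limits (degrees/s): [159.86, 159.86, 180, 180, 180, 180].

### API

Orientations are given as a 3x3 rotation matrix whose columns are the frame's x, y, z axes.
In Python, from rig import bot, viewer, workorder, models gives the robot as it stands.
- The arm moves only by the shell command python3 -m jog 'ROWS'. ROWS is JSON, a list of rows, each a list of 7 numbers: the opening, from 0 (shut) to 1 (fully open), then the shift along the tool's x, y, z in m, then the turn, a rotation vector about the tool's x, y, z in degrees. In form: [[claw, x, y, z, ax, ay, az], ...]. A call has 1 to 20 rows; each row is the pose to reach, as a shift and turn from the pose commanded when the call began, along the tool's axes at that moment; what a row does not reach only later rows make up. A row lasts 1/8 s, in which the tool goes at most 62.5 mm and 10.7 degrees, less where a joint would pass 70% of its speed; a pose out of reach is approached as far as the arm can. A call with a gripper value outside its range is refused whole. The fingers move at their own pace and stop on an object; the grip force is fixed at half the most. Time passes only in rows, so rows that repeat a pose let the fingers close. It gives the time, the measured TCP pose, the force, the opening and the grip force at its end, in the units of the state.
- bot.read_state(): the state, without advancing time (a new reading comes with each control period).
- viewer.capture(name): name is "scene" or "top" or "wrist"; returns (picture, depth): 480x640x3 uint8, blue, green, red; 480x640 float32, m along the optical axis (not along the pixel's ray), 0 where there is no reading.
- viewer.camera_info(name): a dict with "fx", "fy", "cx", "cy" (pixels), "world_to_cam" (4x4, takes a point from world to camera coordinates). Camera axes: x right, y down, z forward; pixel columns grow to the right and rows downward; lengths in m; the calibration is good to about 2 mm. A picture is of the moment at which its call begins: read the wrist's pose just before it. camera_info takes no time and is no camera call; for the wrist camera it gives the pose at the moment of the call.
- workorder.hand_in(): hands the job in; it is judged then, once.
Trained networks look in the newest picture that a camera, given by its name, has taken for a name from the list of things; names that differ only in an ending like _2 or _b are one class to them, and where a whole thing is asked for, a point or a joint stands for the part that bears it (a point fixed in the world has none). Each returns a list of dicts, best first, with "p" (0 to 1); they miss things now and then, are a little off and sometimes report something else, mostly with a low value. They report only what shows in the picture. A call takes as long as a camera call. They do not tell look-alikes from the thing itself.
- models.outline_of(camera, thing): "mask" (480x640 bool, what is visible of it).
- models.tip_of(camera, thing): "xyz" ([x, y, z] in m, in world coordinates, good to about 4 mm: a listed point, or the origin of a listed thing).
The state is a dict: "time_s": time; "joint_positions": joint angles; "qvel": joint speeds; "tau": joint torques, N m; "position": TCP position; "tcp_rot": TCP orientation; "force": force on the tool from outside, world axes, zero at the start; "moment": the same for the moment, N m; "opening": opening from 0.0 (shut) to 1.0 (fully open); "grasp_force": force on a finger pad.
Only numpy, scipy, OpenCV 4.12 (cv2) and the standard library are available. Lean on these libraries where they do the work, as an engineer would, in place of code of your own. Each camera call takes 0.05 s, during which the arm holds its last target. There are 200 camera calls.

### The job

Fetch the aluminium bracket arm with the brass bung from its tunnel in the grey rack and lay it between the guide strips of the blue lever press, bung up and pushed in against the back stop so that the bung sits under the ram; its bung end must go in under the press head, so put the arm down on the way and take it again by its plain end. Let go of it, pull the red handle down until the bung is pressed flush without forcing it hard any further, then ease the handle slowly back up to its rest without ever letting it fly, and leave the arm in the press. Leave the spare arm, spray can, brush and pliers where they are.

Things in the scene. Friction and masses are not known exactly. Their poses are not given: they have to be found in the camera images.
- bracket: Loose bright aluminium rectangular-tube arm, 180 mm long (its y), 40 mm wide (x), 30 mm high (z), 0.25 to 0.5 kg. Origin: centre of its underside; +y points to the end with the brass bung, -y to the plain end. It starts in one of the two rack tunnels, plain end inside, the bung end sticking out about 75 mm.
- bung (a joint): How far the brass bung is pressed into the arm, in m: 0 stands 12 mm proud of the arm's top face, 0.012 is flush (end of travel). It starts 0 to 3 mm in. A tight fit (about 40 N). The bung is 20 mm in diameter, on the arm's centreline, 25 mm from the +y end.
- bracket_bung (a point): Point on the arm's top face at the bung's axis: 65 mm from the arm's centre along its +y, 30 mm above its underside.
- press: Blue bench lever press, fixed. Origin: on the ram's axis at table level; its throat opens to its -y, the column is on its +y side. Base 120 mm wide (x), y -80 to +120 mm, top (bed) at z 40 mm. On the bed two steel guide strips along y, 46 mm apart, 12 mm high, y -75 to +10 mm; back stop's face at y +25 mm. Head above: 64 mm wide, y -35 to +110 mm, z 125 to 255 mm.
- press_seat (a point): Point on the press bed (z 40 mm) on the ram's axis; axes as the press. The bung belongs above it. The steel ram's flat foot, 36 mm in diameter, hangs 57 mm above this point at rest. With the arm against the stop, its plain end overhangs the base towards -y by 75 mm.
- handle (a joint): Turn of the press handle in rad: 0 at rest (0.6 rad above level, held up by a return spring), 1.0 fully down; the ram comes down 35 mm per rad. It meets a bung 12 mm proud at 0.43 and has it flush at about 0.77; then it bears on the arm and the pull stiffens. About 3 to 9 N of spring at the grip, up to 18 N while pressing. Let go when well down, it flies up.
- ram: The press's steel ram, moved by the handle: a round bar with a 36 mm foot; origin at the centre of the foot's underside, z up.
- handle_grip (a point): Middle of the handle's red cylindrical grip, 28 mm in diameter and 105 mm long along the handle, 190 mm from the hinge (the grip runs from 130 to 235 mm). It can be pinched from above with the fingers either side of it (along the press's x), or pushed down from above.
- handle_hinge (a point): Handle's hinge: 90 mm to the +x side of the ram's axis, 190 mm above the table; the hinge line runs along the press's x. The handle reaches out to the press's -y side and its end swings down as the joint grows.
- rack: Grey steel rack, fixed, 180 mm wide (x), with two tunnels along y, open at +y. Origin: at table level under the middle of the mouths. Tunnel centrelines at x -55 and +55 mm, 60 mm wide, 46 mm high inside above a floor 10 mm thick (roof top at z 60 mm), 110 mm deep; the floor sticks out 30 mm in front of the mouths.
- spare: Bystander: plain dark steel arm of the same 180 x 40 x 30 mm without a bung, in the other tunnel. Origin as the bracket's.
- can: Bystander: yellow spray can standing upright, 64 mm in diameter, 160 mm high; origin at the centre of its foot.
- brush: Bystander: brush lying on the table beyond the work; origin on its underside.
- pliers: Bystander: steel locking pliers lying on the table beyond the press, about 210 mm long along its y; origin on its underside.
Mind the look-alikes: they are no part of the job. Leave any pink look-alike of the bracket alone.

How it is judged:
By the outcome, as a careful person would: the job done as asked, in the order asked, and still so for the second after the job is handed in, with the robot touching nothing.
It also fails if it takes over 72 s, if anything falls off the work surface, if the arm or the gripper's body presses on something with over 40 N, if the wrist force passes 120 N, or if a joint passes its speed limit or range.

## Working session

There is one attempt and no reset: what is moved stays moved. The work goes in short steps, Python scripts to look and compute and a shell command to move; the robot and the scene stay as the last step left them, time stands still between calls to the robot, and variables do not carry over. Pictures are saved under pics/ and viewed, at most 12 in all, crops included, and the job is handed in when it is done.

```bash
mkdir -p pics; ls; python3 - <<'E'
from rig import bot, viewer, workorder, models
import cv2,numpy as np
s=bot.read_state();print(s)
for c in("scene","top"):
    im,d=viewer.capture(c);cv2.imwrite(f"pics/{c}0.png",im);np.save(f"pics/{c}0.npy",d)
    for t in("bracket","bracket_bung","press_seat","press","handle_grip","handle_hinge","rack","spare","can","brush","pliers"):
        try:print(c,t,[(round(r["p"],2),np.round(r["xyz"],3).tolist()) for r in models.tip_of(c,t)])
        except Exception as e:print(c,t,e)
E
```

```text
pics
{'time_s': 0.0, 'joint_positions': array([ 6.51180698e+01,  3.02780857e+01,  8.21551927e+01,  4.92600023e-04,
        6.76869825e+01, -1.02269464e+01]), 'qvel': array([-0.1201946 , -0.05578194, -0.00578847,  0.03132663,  0.05296547,
        0.07042623]), 'tau': array([-5.06797369e-04, -4.40056765e+01, -1.76588559e+01,  6.31462131e-02,
        5.83112868e-02, -1.72798445e-04]), 'position': array([0.15777613, 0.60400122, 0.2104877 ]), 'tcp_rot': array([[-9.67465830e-01,  2.53000150e-01, -8.90347047e-04],
       [ 2.53001431e-01,  9.67464037e-01, -1.90076984e-03],
       [ 3.80483693e-04, -2.06418895e-03, -9.99997797e-01]]), 'force': array([ 0.34820423,  0.75793248, -1.50289554]), 'moment': array([-0.00382871, -0.04895812, -0.02109602]), 'grasp_force': 0.0, 'opening': 1.0018159589653404}
scene bracket [(0.91, [0.244, -0.347, 0.0]), (0.87, [0.55, -0.561, 0.001]), (0.82, [0.452, -0.325, 0.009])]
scene bracket_bung [(0.89, [0.452, -0.26, 0.037]), (0.66, [0.183, -0.324, 0.029]), (0.58, [0.528, -0.5, 0.029]), (0.26, [0.762, 0.139, -0.003])]
scene press_seat [(0.87, [0.49, 0.24, 0.036]),
[... 512 characters left out ...]
 [(0.89, [0.732, -0.059, -0.003])]
scene pliers [(0.82, [0.762, 0.14, 0.001]), (0.54, [0.489, 0.235, -0.003])]
top bracket [(0.97, [0.552, -0.563, -0.0]), (0.96, [0.241, -0.347, -0.001]), (0.69, [0.449, -0.32, 0.014])]
top bracket_bung [(0.92, [0.182, -0.322, 0.028]), (0.79, [0.525, -0.499, 0.029]), (0.57, [0.457, -0.257, 0.034])]
top press_seat [(0.61, [0.494, 0.238, 0.044])]
top press [(0.95, [0.496, 0.238, -0.002])]
top handle_grip [(0.63, [0.579, 0.08, 0.299])]
top handle_hinge []
top rack [(0.86, [0.505, -0.304, 0.001])]
top spare [(0.62, [0.565, -0.324, 0.009])]
top can [(0.77, [0.709, -0.289, 0.01])]
top brush [(0.78, [0.733, -0.06, -0.002])]
top pliers [(0.95, [0.762, 0.145, 0.001])]
```

View pics/scene0.png

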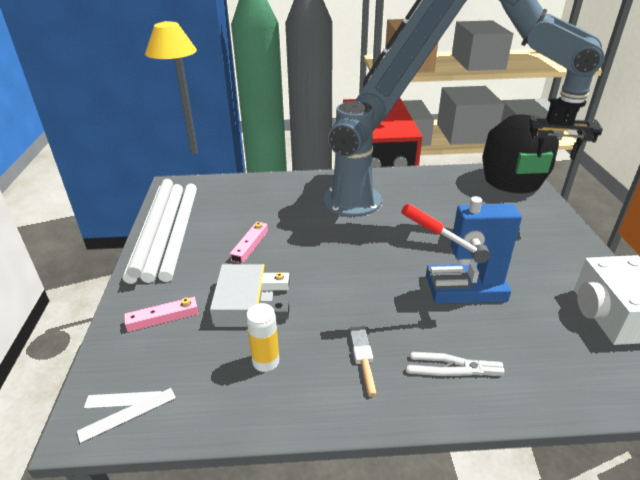

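View pics/top0.png

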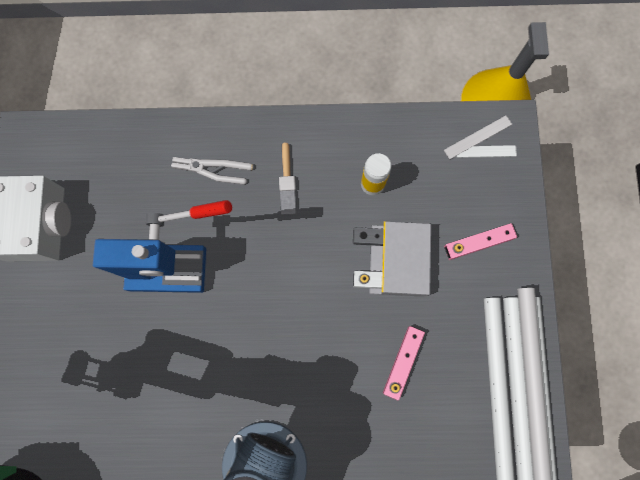

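Candidates (top image): pink arms at (480,240) and (403,363), the bright aluminium arm with brass bung in the rack at (367,279), and the dark spare at (367,236). The task asks for the aluminium one in the rack. I'll confirm it in a crop and measure.

```bash
cat > h.py <<'E'
from rig import bot, viewer, workorder, models
import cv2,numpy as np
def cloud(c,d):
    i=viewer.camera_info(c) if isinstance(c,str) else c
    v,u=np.mgrid[:480,:640]
    P=np.stack([(u-i["cx"])/i["fx"]*d,(v-i["cy"])/i["fy"]*d,d],-1)
    T=np.linalg.inv(i["world_to_cam"]);W=P@T[:3,:3].T+T[:3,3];W[d<=0]=np.nan
    return W
def box(W,lo,hi):
    return (np.nan_to_num(W,nan=-9)>lo).all(-1)&(np.nan_to_num(W,nan=-9)<hi).all(-1)
def rect(W,m,n=""):
    p=W[m]
    if len(p)<8:print(n,len(p));return
    r=cv2.minAreaRect((p[:,:2]*1000).astype(np.float32))
    print(n,len(p),"c",np.round(r[0],1),"sz",np.round(r[1],1),"ang",round(r[2],1),"z",np.round(np.median(p[:,2])*1000,1),"min",np.round(p.min(0)*1000),"max",np.round(p.max(0)*1000))
E
python3 - <<'E'
from h import *
im=cv2.imread("pics/top0.png");a=cv2.resize(im[205:305,330:450],None,fx=5,fy=5,interpolation=2)
cv2.imwrite("pics/crop1.png",a)
for c in("top","scene"):
    W=cloud(c,np.load(f"pics/{c}0.npy"))
    rect(W,box(W,[.42,-.30,.033],[.49,-.21,.046]),c+" bracket top")
    rect(W,box(W,[.42,-.30,.047],[.49,-.21,.058]),c+" bung")
    rect(W,box(W,[.52,-.30,.033],[.60,-.21,.046]),c+" spare top")
    rect(W,box(W,[.35,-.5,.055],[.65,-.25,.065]),c+" roof")
    rect(W,box(W,[.42,.14,.046],[.49,.30,.058]),c+" strip L")
    rect(W,box(W,[.49,.14,.046],[.56,.30,.058]),c+" strip R")
    rect(W,box(W,[.40,.14,.035],[.58,.40,.0445]),c+" bed")
    rect(W,box(W,[.40,.10,.245],[.56,.40,.265]),c+" head top")
    rect(W,box(W,[.55,.0,.255],[.61,.2,.35]),c+" grip")
E
```

```text
top bracket top 393 c [ 451.4 -265.2] sz [69.2 41.2] ang 87.6 z 39.6 min [ 430. -300.   33.] max [ 472. -230.   46.]
top bung 46 c [ 444.8 -275.9] sz [63.1 24. ] ang 62.2 z 50.1 min [ 420. -300.   47.] max [ 460. -245.   58.]
top spare top 404 c [ 564.  -266.1] sz [69.6 40.8] ang 87.1 z 39.6 min [ 542. -300.   33.] max [ 584. -231.   46.]
top roof 3097 c [ 503.4 -342. ] sz [156.4 181.1] ang 86.1 z 59.7 min [ 408. -424.   55.] max [ 594. -260.   65.]
top strip L 162 c [460.5 226. ] sz [132.8  50.7] ang 85.9 z 51.2 min [431. 160.  46.] max [483. 293.  58.]
top strip R 122 c [517.4 191. ] sz [53.9 68.3] ang 0.2 z 50.8 min [490. 157.  46.] max [544. 225.  58.]
top bed 1531 c [490.1 257.9] sz [200.7 119.4] ang 88.2 z 39.9 min [427. 157.  35.] max [548. 360.  44.]
top head top 1760 c [491.1 275.2] sz [146.3  65.4] ang 88.4 z 254.4 min [457. 201. 245.] max [524. 348. 264.]
top grip 570 c [575.   95.1] sz [118.4  27.3] ang 87.8 z 307.1 min [560.  36. 255.] max [588. 154. 336.]
scene bracket top 244 c [ 454.  -265.6] sz [66.9 44. ] ang 88.9 z 40.4 min [ 432. -299.   33.] max [ 476. -232.   46
[... 186 characters left out ...]
 [ 545. -298.   33.] max [ 591. -233.   46.]
scene roof 2024 c [ 506.6 -343.5] sz [161.3 187.3] ang 84.9 z 60.9 min [ 408. -428.   55.] max [ 599. -259.   65.]
scene strip L 152 c [467.7 225.8] sz [127.4  26.8] ang 81.4 z 51.5 min [451. 163.  46.] max [488. 289.  58.]
scene strip R 211 c [515.4 228.7] sz [ 39.6 138.9] ang 5.7 z 51.7 min [491. 160.  46.] max [536. 300.  58.]
scene bed 1236 c [493.1 254.9] sz [200.1 127. ] ang 89.0 z 40.9 min [428. 154.  35.] max [557. 354.  44.]
scene head top 940 c [494.5 273.1] sz [146.4  68.6] ang 87.0 z 255.1 min [457. 200. 245.] max [530. 346. 265.]
scene grip 578 c [582.8  90.5] sz [115.8  26. ] ang 83.3 z 299.0 min [564.  33. 255.] max [593. 149. 335.]
```

View pics/crop1.png

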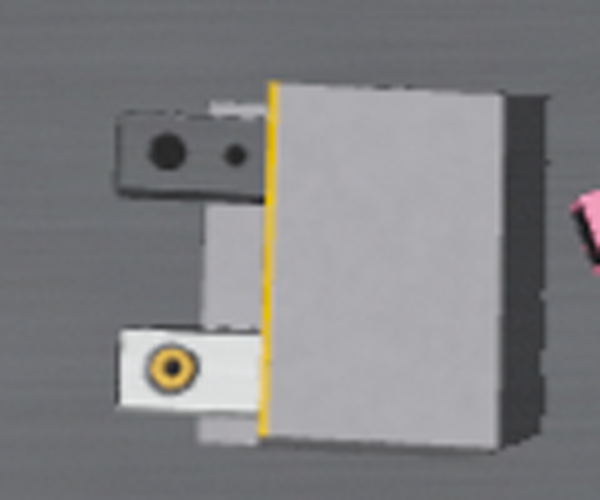

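The crop shows the aluminium arm with its brass bung at crop (172,367) and the dark spare at (165,152), so the first is the right one. Next I'll work out the move to above it.

```bash
cat >> h.py <<'E'
from scipy.spatial.transform import Rotation as Ro
def pose(yaw,tilt=0):
    "tool x along world yaw, tool z down, then leaning: tool z tips towards +x_tool by tilt"
    a=np.radians(yaw);x=np.array([np.cos(a),np.sin(a),0]);z=np.array([0,0,-1.]);y=np.cross(z,x)
    return np.c_[x,y,z]@Ro.from_euler("y",tilt,degrees=True).as_matrix()
def show(T,ref=None):
    s=bot.read_state();R=s["tcp_rot"] if ref is None else ref[1];p=s["position"] if ref is None else np.array(ref[0])
    for q,Q in T:
        print(np.round(R.T@(np.array(q)-p),4).tolist(),np.round(Ro.from_matrix(R.T@Q).as_rotvec(degrees=True),1).tolist())
E
python3 - <<'E'
from h import *
Q=pose(87.5)
show([([.33,.2,.33],pose(127)),([.44,-.23,.22],Q),([.45,-.25,.20],Q)],([.158,.605,.211],pose(165.344)))
E
```

```text
[-0.2689, -0.3483, -0.119] [0.0, 0.0, 38.3]
[-0.4841, -0.7365, -0.009] [0.0, 0.0, 77.8]
[-0.4988, -0.7533, 0.011] [0.0, 0.0, 77.8]
```

```bash
python3 -m jog '[[0.75,-0.269,-0.348,-0.119,0,0,38.3],[0.75,-0.269,-0.348,-0.119,0,0,38.3],[0.75,-0.269,-0.348,-0.119,0,0,38.3],[0.75,-0.269,-0.348,-0.119,0,0,38.3],[0.75,-0.269,-0.348,-0.119,0,0,38.3],[0.75,-0.269,-0.348,-0.119,0,0,38.3],[0.75,-0.269,-0.348,-0.119,0,0,38.3],[0.75,-0.484,-0.737,-0.01,0,0,77.8],[0.75,-0.484,-0.737,-0.01,0,0,77.8],[0.75,-0.484,-0.737,-0.01,0,0,77.8],[0.75,-0.484,-0.737,-0.01,0,0,77.8],[0.75,-0.484,-0.737,-0.01,0,0,77.8],[0.75,-0.484,-0.737,-0.01,0,0,77.8],[0.75,-0.484,-0.737,-0.01,0,0,77.8],[0.75,-0.484,-0.737,-0.01,0,0,77.8],[0.75,-0.484,-0.737,-0.01,0,0,77.8]]'
python3 - <<'E'
from h import *
s=bot.read_state();print(s["time_s"],s["position"],s["tcp_rot"].round(3),s["force"])
i=viewer.camera_info("wrist");im,d=viewer.capture("wrist");cv2.imwrite("pics/w1.png",im);W=cloud(i,d)
print(np.linalg.inv(i["world_to_cam"]).round(3))
rect(W,box(W,[.42,-.295,.033],[.49,-.21,.046]),"bracket")
rect(W,box(W,[.43,-.29,.047],[.48,-.21,.058]),"bung")
rect(W,box(W,[.52,-.295,.033],[.60,-.21,.046]),"spare")
print(models.tip_of("wrist","bracket_bung"))
E
```

```text
time_s: 3.2
position: [0.4404, -0.2336, 0.2208]
tcp_rot: [[0.046, 0.999, 0.0], [0.999, -0.046, -0.0], [-0.0, 0.0, -1.0]]
force: [-0.3, 0.6, 0.1]
opening: 0.747
grasp_force: 0.0
3.2 [ 0.44039748 -0.23359525  0.22078616] [[ 0.046  0.999  0.   ]
 [ 0.999 -0.046 -0.   ]
 [-0.     0.    -1.   ]] [-0.28486127  0.60098754  0.07944632]
[[ 0.999 -0.045 -0.011  0.443]
 [-0.047 -0.969 -0.243 -0.167]
 [ 0.     0.243 -0.97   0.394]
 [ 0.     0.     0.     1.   ]]
bracket 2093 c [ 452.9 -262.7] sz [66.4 40. ] ang 86.4 z 39.7 min [ 431. -295.   33.] max [ 474. -229.   46.]
bung 293 c [ 453.3 -254.8] sz [18.7 18. ] ang 87.1 z 49.2 min [ 444. -264.   47.] max [ 462. -245.   51.]
spare 2429 c [ 565.5 -263.8] sz [65.1 40.9] ang 85.9 z 39.7 min [ 543. -295.   33.] max [ 587. -231.   43.]
[{'xyz': [0.4551, -0.2532, 0.0365], 'p': 0.68}]
```

View pics/w1.png

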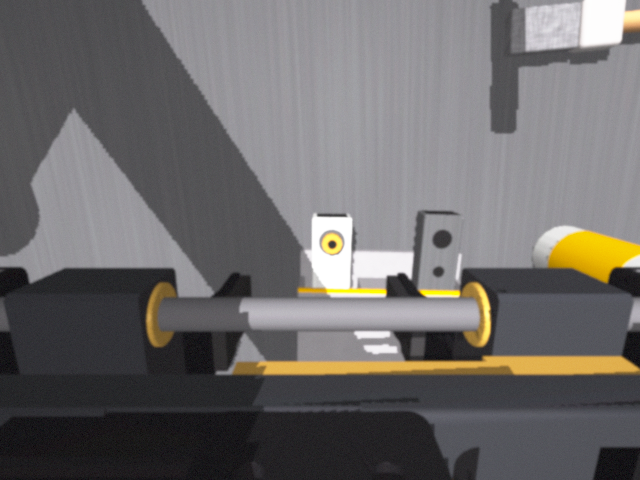

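The wrist view shows the bung at (332,243), with the fingers well either side. The measured arm (width 40 mm, top z 39.7 mm, end y about -0.229) agrees with the given sizes. I'll grip near the mouth, pull it out partway, then regrip at the centre.

```bash
python3 - <<'E'
from h import *
Q=pose(86.5);u=Q[:,0]
p=np.array([.4516,-.283,0])
show([(p+[0,0,.09],Q),(p+[0,0,.025],Q)])
E
```

```text
[-0.0522, 0.0146, 0.1311] [-0.1, -0.1, 1.0]
[-0.0523, 0.0147, 0.1961] [-0.1, -0.1, 1.0]
```

```bash
python3 -m jog '[[0.75,-0.052,0.014,0.05,0,0,1],[0.75,-0.052,0.014,0.11,0,0,1],[0.75,-0.052,0.014,0.16,0,0,1],[0.75,-0.052,0.014,0.196,0,0,1],[0.75,-0.052,0.014,0.196,0,0,1],[0.3,-0.052,0.014,0.196,0,0,1],[0.3,-0.052,0.014,0.196,0,0,1],[0.3,-0.052,0.014,0.196,0,0,1],[0.3,-0.052,0.014,0.196,0,0,1]]'
```

```text
time_s: 4.42
position: [0.4519, -0.2837, 0.0268]
tcp_rot: [[0.06, 0.998, 0.001], [0.998, -0.06, -0.001], [-0.001, 0.001, -1.0]]
force: [-1.8, 1.5, 7.5]
opening: 0.447
grasp_force: 30.0
```

```bash
python3 -m jog '[[0.3,0.012,0,-0.002,0,0,0],[0.3,0.024,0,-0.002,0,0,0],[0.3,0.036,0,-0.001,0,0,0],[0.3,0.036,0,0,0,0,0],[0.6,0.036,0,0,0,0,0],[0.6,0.036,0,0,0,0,0],[0.6,0.015,0,0,0,0,0],[0.6,-0.001,0,0,0,0,0],[0.6,-0.001,0,0,0,0,0],[0.3,-0.001,0,0,0,0,0],[0.3,-0.001,0,0,0,0,0],[0.3,-0.001,0,0,0,0,0]]'
python3 - <<'E'
from h import *
im,d=viewer.capture("top");W=cloud("top",d)
rect(W,box(W,[.43,-.25,.033],[.49,-.15,.046]),"bracket")
E
```

```text
time_s: 5.92
position: [0.4514, -0.2839, 0.0254]
tcp_rot: [[0.06, 0.998, -0.0], [0.998, -0.06, 0.0], [0.0, -0.001, -1.0]]
force: [0.0, -0.5, -0.6]
opening: 0.452
grasp_force: 30.0
bracket 0
```

```bash
python3 - <<'E'
from h import *
for c in("wrist","scene"):
    i=viewer.camera_info(c);im,d=viewer.capture(c);W=cloud(i,d)
    rect(W,box(W,[.42,-.27,.033],[.49,-.15,.046]),c+"bracket")
    rect(W,box(W,[.42,-.27,.047],[.49,-.15,.056]),c+"bung")
E
```

```text
wristbracket 14020 c [ 454.8 -231.6] sz [79.2 40.2] ang 86.3 z 39.7 min [ 433. -270.   36.] max [ 477. -191.   42.]
wristbung 1852 c [ 446.2 -240.9] sz [70.5 19.4] ang 68.2 z 49.2 min [ 424. -270.   47.] max [ 465. -207.   54.]
scenebracket 261 c [ 455.9 -230.7] sz [73.4 46.4] ang 86.7 z 40.2 min [ 433. -268.   33.] max [ 480. -193.   46.]
scenebung 34 c [ 457.9 -218.3] sz [16.5 22.6] ang 89.0 z 49.9 min [ 447. -227.   47.] max [ 469. -210.   55.]
```

```bash
python3 - <<'E'
from h import *
Q=pose(88)
show([([.458,-.17,.033],pose(86.5)),([.48,-.06,.06],Q),([.48,-.06,.016],Q)],([.4514,-.2839,.0254],pose(86.5)))
E
```

```text
[0.1141, -0.0004, -0.0076] [0.0, 0.0, 0.0]
[0.2252, 0.0149, -0.0346] [0.0, 0.0, -1.5]
[0.2252, 0.0149, 0.0094] [0.0, 0.0, -1.5]
```

```bash
python3 -m jog '[[0.3,0,0,-0.006,0,0,0],[0.3,0.03,0,-0.007,0,0,0],[0.3,0.065,0,-0.007,0,0,0],[0.3,0.1,0,-0.007,0,0,0],[0.3,0.13,0.002,-0.012,0,0,0],[0.3,0.18,0.01,-0.02,0,0,-1],[0.3,0.225,0.015,-0.02,0,0,-1.5],[0.3,0.225,0.015,-0.01,0,0,-1.5],[0.3,0.225,0.015,0,0,0,-1.5],[0.3,0.225,0.015,0.006,0,0,-1.5],[0.3,0.225,0.015,0.0095,0,0,-1.5],[0.3,0.225,0.015,0.0095,0,0,-1.5]]'
```

```text
time_s: 7.58
position: [0.48, -0.0615, 0.0157]
tcp_rot: [[0.036, 0.999, -0.0], [0.999, -0.036, 0.0], [0.0, -0.0, -1.0]]
force: [-0.0, -0.5, -5.4]
opening: 0.449
grasp_force: 30.0
```

```bash
python3 -m jog '[[0.3,0,0,0.001,0,0,0],[0.3,0,0,0.002,0,0,0],[0.3,0,0,0.002,0,0,0]]'
```

```text
time_s: 7.95
position: [0.4803, -0.0613, 0.0153]
tcp_rot: [[0.034, 0.999, 0.001], [0.999, -0.034, -0.001], [-0.001, 0.001, -1.0]]
force: [-1.7, -3.1, 6.8]
opening: 0.453
grasp_force: 30.0
```

```bash
python3 - <<'E'
from h import *
Q=pose(88,35);z=Q[:,2];G=np.array([.4775,-.129,.0255]);p=G+.008*z
show([([.48,-.061,.12],pose(88)),(p-.09*z,Q),(p,Q)])
E
```

```text
[0.0001, -0.0002, -0.1047] [0.1, 0.1, 0.1]
[-0.1149, -0.0004, -0.0773] [0.0, 35.1, 0.1]
[-0.0632, -0.0005, -0.0036] [0.0, 35.1, 0.1]
```

```bash
python3 -m jog '[[0.68,0,0,-0.002,0,0,0],[0.68,0,0,-0.002,0,0,0],[0.68,0,0,-0.05,0,0,0],[0.68,0,0,-0.1,0,0,0],[0.68,-0.05,0,-0.11,0,10,0],[0.68,-0.1,0,-0.1,0,20,0],[0.68,-0.115,0,-0.08,0,30,0],[0.68,-0.115,0,-0.077,0,35,0],[0.68,-0.115,0,-0.077,0,35,0]]'
python3 - <<'E'
from h import *
i=viewer.camera_info("wrist");im,d=viewer.capture("wrist");W=cloud(i,d);cv2.imwrite("pics/w2.png",im)
rect(W,box(W,[.44,-.2,.024],[.52,.05,.036]),"w arm")
rect(W,box(W,[.44,-.2,.037],[.52,.05,.05]),"w bung")
rect(W,box(W,[.42,.15,.046],[.49,.235,.058]),"w strip L")
rect(W,box(W,[.49,.15,.046],[.54,.235,.058]),"w strip R")
rect(W,box(W,[.40,.14,.035],[.58,.235,.0445]),"w bed")
i=viewer.camera_info("top");im,d=viewer.capture("top");W=cloud(i,d)
rect(W,box(W,[.44,-.2,.024],[.52,.05,.036]),"t arm")
rect(W,box(W,[.44,-.2,.037],[.52,.05,.05]),"t bung")
E
```

```text
time_s: 9.07
position: [0.4758, -0.1773, 0.0894]
tcp_rot: [[0.032, 0.999, 0.02], [0.818, -0.038, 0.574], [0.574, -0.002, -0.819]]
force: [-0.1, -0.1, -0.5]
opening: 0.68
grasp_force: 0.0
w arm 9620 c [480.6 -59.8] sz [180.6  40.1] ang 87.8 z 29.6 min [ 458. -150.   24.] max [504.  31.  36.]
w bung 369 c [483.4   4.9] sz [19.5 18.8] ang 62.8 z 39.2 min [473.  -5.  37.] max [493.  15.  42.]
w strip L 0
w strip R 0
w bed 0
t arm 0
t bung 0
```

View pics/w2.png

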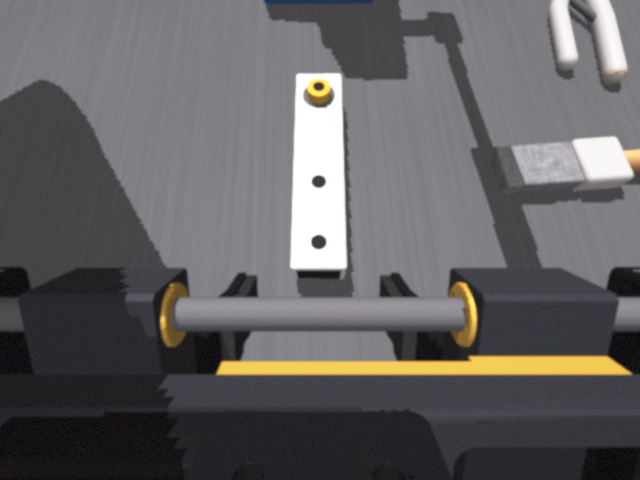

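The view shows the arm lying on the table, bung at (319,91) pointing away and the plain end near the gripper at (318,268), with bung up. Measured length is 180.6 mm at yaw 87.8°, as expected.

```bash
python3 - <<'E'
from h import *
Q=pose(87.8,35);z=Q[:,2];G=np.array([.478,-.128,.0255]);p=G+.008*z
show([(p,Q)])
E
```

```text
[0.001, 0.0005, 0.0886] [-0.2, 0.0, 0.2]
```

```bash
python3 -m jog '[[0.68,0.001,0,0.04,0,0,0],[0.68,0.001,0,0.07,0,0,0],[0.68,0.001,0,0.088,0,0,0],[0.68,0.001,0,0.088,0,0,0],[0.3,0.001,0,0.088,0,0,0],[0.3,0.001,0,0.088,0,0,0],[0.3,0.001,0,0.088,0,0,0],[0.3,0.001,0,0.088,0,0,0]]'
```

```text
time_s: 10.18
position: [0.4783, -0.1253, 0.0199]
tcp_rot: [[0.028, 0.999, 0.021], [0.819, -0.035, 0.572], [0.573, 0.001, -0.82]]
force: [-0.3, -2.3, 4.6]
opening: 0.448
grasp_force: 30.0
```

```bash
cat > look.py <<'E'
from h import *
import sys
i=viewer.camera_info("wrist");s=bot.read_state();im,d=viewer.capture("wrist");cv2.imwrite(f"pics/{sys.argv[1]}.png",im);W=cloud(i,d)
p=s["position"]
m=box(W,[.40,p[1]+.0,p[2]-.05],[.56,p[1]+.22,p[2]+.05]);
# arm top: bright, low-saturation pixels
hsv=cv2.cvtColor(im,cv2.COLOR_BGR2HSV);b=(hsv[...,2]>190)&(hsv[...,1]<40)
n,l,st,_=cv2.connectedComponentsWithStats((m&b).astype(np.uint8));k=1+np.argmax(st[1:,4]);m=l==k
P=W[m];c=np.median(P,0);A=np.c_[P[:,:2]-p[:2],np.ones(len(P))];f=np.linalg.lstsq(A,P[:,2],rcond=None)[0]
print("pitch slope dz/dx,dz/dy deg",np.degrees(f[:2]).round(2),"z at tcp xy",f[2].round(4),"tcp",p.round(4))
rect(W,m,"arm");
for y in np.arange(P[:,1].min()+.01,P[:,1].max()-.005,.02):
    q=P[abs(P[:,1]-y)<.003]; print(round(y,3),"x",(q[:,0].min()*1e3).round(1),(q[:,0].max()*1e3).round(1),"z",(np.median(q[:,2])*1e3).round(1))
hh=box(W,[.42,.14,.046],[.56,.26,.057])
rect(W,hh&box(W,[.42,.14,.046],[.491,.26,.057]),"strip L");rect(W,hh&box(W,[.491,.14,.046],[.56,.26,.057]),"strip R")
rect(W,box(W,[.40,.14,.035],[.58,.235,.0445]),"bed")
E
python3 -m jog '[[0.3,0.009,0,-0.012,0,0,0],[0.3,0.023,0,-0.033,0,0,0],[0.3,0.034,0,-0.049,0,0,0],[0.3,0.034,0,-0.049,0,0,0]]'; python3 look.py w3
```

```text
time_s: 10.68
position: [0.4785, -0.1257, 0.0802]
tcp_rot: [[0.026, 0.999, 0.021], [0.821, -0.033, 0.57], [0.57, 0.002, -0.821]]
force: [-0.7, -1.9, -2.9]
opening: 0.443
grasp_force: 30.0
pitch slope dz/dx,dz/dy deg [ -0.37 -22.6 ] z at tcp xy 0.0845 tcp [ 0.4785 -0.1257  0.0802]
arm 8904 c [480.6 -56.6] sz [139.5  39.6] ang 88.1 z 67.3 min [ 458. -126.   30.] max [502.  13.  86.]
-0.116 x 459.0 498.4 z 80.5
-0.096 x 459.5 499.0 z 72.7
-0.076 x 460.5 499.6 z 64.8
-0.056 x 461.1 500.3 z 56.9
-0.036 x 461.5 500.8 z 48.9
-0.016 x 462.4 501.4 z 41.2
0.004 x 462.8 502.2 z 33.0
strip L 0
strip R 0
bed 0
```

The arm pivoted 22.6° in the pads, so 22 mm from the end is too far from its centre of mass. I'll put it down and grip nearer the centre, about 50 mm from the plain end.

```bash
python3 -m jog '[[0.3,-0.014,0,0.02,0,0,0],[0.3,-0.026,0,0.037,0,0,0],[0.3,-0.034,0,0.049,0,0,0],[0.3,-0.034,0,0.049,0,0,0],[0.65,-0.034,0,0.049,0,0,0],[0.65,-0.034,0,0.049,0,0,0],[0.65,-0.023,0.001,0.041,0,0,0],[0.65,-0.011,0.001,0.033,0,0,0],[0.65,-0.011,0.001,0.033,0,0,0]]'; python3 look.py w4
```

```text
time_s: 11.85
position: [0.4797, -0.1144, 0.0472]
tcp_rot: [[0.026, 0.999, 0.02], [0.819, -0.033, 0.572], [0.573, 0.002, -0.82]]
force: [-0.2, 1.0, 0.3]
opening: 0.648
grasp_force: 0.0
pitch slope dz/dx,dz/dy deg [ 1.96 -0.75] z at tcp xy 0.03 tcp [ 0.4797 -0.1144  0.0472]
arm 11144 c [479.7 -27.6] sz [174.9  43.8] ang 87.2 z 29.6 min [ 456. -114.   -2.] max [506.  60.  32.]
-0.104 x 459.2 497.9 z 29.6
-0.084 x 456.5 498.6 z 29.5
-0.064 x 457.1 499.2 z 29.6
-0.044 x 457.8 500.3 z 29.6
-0.024 x 458.5 501.0 z 29.6
-0.004 x 462.9 501.6 z 29.6
0.016 x 460.0 502.8 z 29.6
0.036 x 460.9 460.9 z -0.4
strip L 0
strip R 0
bed 0
```

```bash
python3 -m jog '[[0.65,-0.001,-0.001,0.02,0,0,0],[0.65,-0.001,-0.001,0.035,0,0,0],[0.65,-0.001,-0.001,0.035,0,0,0],[0.3,-0.001,-0.001,0.035,0,0,0],[0.3,-0.001,-0.001,0.035,0,0,0],[0.3,-0.001,-0.001,0.035,0,0,0],[0.3,0.007,-0.001,0.022,0,0,0],[0.3,0.019,-0.001,0.006,0,0,0],[0.3,0.03,-0.001,-0.01,0,0,0],[0.3,0.03,-0.001,-0.01,0,0,0]]'; python3 look.py w5
```

```text
time_s: 13.15
position: [0.4798, -0.0968, 0.0729]
tcp_rot: [[0.026, 0.999, 0.022], [0.821, -0.034, 0.57], [0.571, 0.003, -0.821]]
force: [-0.7, -0.3, -3.4]
opening: 0.447
grasp_force: 30.0
pitch slope dz/dx,dz/dy deg [ -0.29 -26.13] z at tcp xy 0.0794 tcp [ 0.4798 -0.0968  0.0729]
arm 7405 c [481.9 -40. ] sz [115.2  39.7] ang 87.7 z 62.5 min [460. -97.  26.] max [504.  18.  81.]
-0.087 x 460.3 499.8 z 74.9
-0.067 x 461.4 500.5 z 65.7
-0.047 x 461.9 501.3 z 56.6
-0.027 x 462.6 502.1 z 47.4
-0.007 x 464.0 502.8 z 38.5
strip L 0
strip R 0
bed 1429 c [489.  161.3] sz [ 11.7 119.2] ang 89.6 z 38.6 min [429. 155.  35.] max [549. 168.  42.]
```

The pads give almost no pivot resistance, so a level hold must be near the centre of mass. I'll grip there with only the fingertips on the upper half of the arm, so the fingers pass above the guide strips while the bung end leads under the head.

```bash
python3 -m jog '[[0.3,-0.012,0,0.018,0,0,0],[0.3,-0.023,0,0.033,0,0,0],[0.3,-0.031,0,0.045,0,0,0],[0.3,-0.031,0,0.045,0,0,0],[0.65,-0.031,0,0.045,0,0,0],[0.65,-0.031,0,0.045,0,0,0],[0.65,-0.02,0,0.04,0,0,0],[0.65,0.001,0,0.051,0,0,0],[0.65,0.001,0,0.051,0,0,0]]'; python3 look.py w6
```

```text
time_s: 14.32
position: [0.4787, -0.0627, 0.0308]
tcp_rot: [[0.026, 1.0, 0.016], [0.818, -0.031, 0.575], [0.575, -0.002, -0.818]]
force: [-0.2, 0.2, 0.3]
opening: 0.645
grasp_force: 0.0
pitch slope dz/dx,dz/dy deg [ 2.75 -2.16] z at tcp xy 0.0304 tcp [ 0.4787 -0.0627  0.0308]
arm 8854 c [482.   -4.9] sz [117.1  44.9] ang 87.4 z 29.6 min [458. -63.  -2.] max [507.  54.  40.]
-0.053 x 457.6 500.4 z 29.6
-0.033 x 458.6 501.2 z 29.6
-0.013 x 459.3 502.1 z 29.6
0.007 x 460.7 502.8 z 29.6
0.027 x 461.4 503.6 z 29.5
0.047 x 462.1 462.2 z -0.6
strip L 0
strip R 0
bed 0
```

```bash
python3 - <<'E'
from h import *
i=viewer.camera_info("wrist");im,d=viewer.capture("wrist");W=cloud(i,d)
rect(W,box(W,[.455,-.06,.025],[.52,.08,.034]),"top")
rect(W,box(W,[.46,-.03,.036],[.52,.08,.045]),"bung")
E
```

```text
top 9013 c [482.6 -15. ] sz [91.2 40.1] ang 87.6 z 29.7 min [461. -60.  27.] max [504.  31.  34.]
bung 874 c [483.5   5. ] sz [19.4 19.3] ang 45.8 z 39.1 min [473.  -5.  36.] max [493.  15.  41.]
```

```bash
python3 -m jog '[[0.65,-0.001,0.002,0.002,0,0,0],[0.65,-0.001,0.002,0.002,0,0,0],[0.3,-0.001,0.002,0.002,0,0,0],[0.3,-0.001,0.002,0.002,0,0,0],[0.3,-0.001,0.002,0.002,0,0,0],[0.3,0.008,0.002,-0.01,0,0,0],[0.3,0.02,0.002,-0.027,0,0,0],[0.3,0.033,0.002,-0.047,0,0,0],[0.3,0.033,0.002,-0.047,0,0,0],[0.3,0.033,0.002,-0.047,0,0,0]]'; python3 look.py w7
```

```text
time_s: 15.68
position: [0.4818, -0.0658, 0.0875]
tcp_rot: [[0.028, 0.999, 0.02], [0.819, -0.034, 0.573], [0.573, 0.0, -0.819]]
force: [-0.3, 0.4, -0.1]
opening: 0.301
grasp_force: 0.0
pitch slope dz/dx,dz/dy deg [-53.25 -17.66] z at tcp xy 0.091 tcp [ 0.4818 -0.0658  0.0875]
arm 5
strip L 455 c [461.3 183.8] sz [42.  10.2] ang 88.1 z 51.5 min [456. 163.  46.] max [467. 205.  53.]
strip R 452 c [517.2 180.6] sz [39.4 10.2] ang 87.9 z 51.5 min [512. 161.  46.] max [523. 200.  53.]
bed 5903 c [489.5 188.3] sz [ 63.3 120.2] ang 88.1 z 40.4 min [429. 155.  35.] max [550. 222.  44.]
```

```bash
python3 - <<'E'
from h import *
im,d=viewer.capture("scene");cv2.imwrite("pics/s2.png",cv2.resize(im[180:340,200:540],None,fx=2.3,fy=2.3))
E
```

```text
(no output)
```

View pics/s2.png

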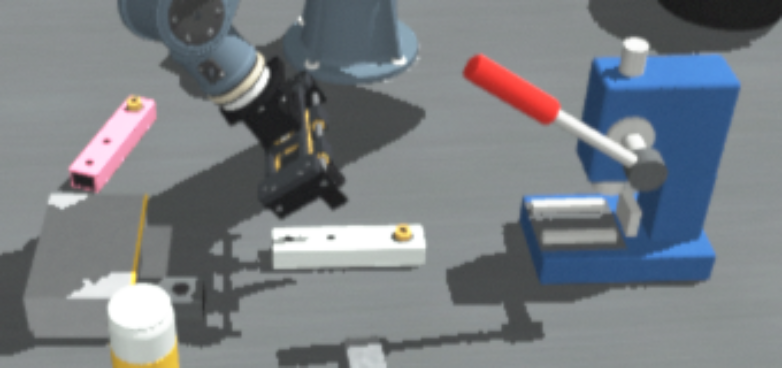

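The tips slipped off, and the arm is still lying on the table (crop (350,250)), bung up. New idea: a steeper tilt of 50°, gripping about 57 mm from the plain end. The tail's top edge then rests against the gripper palm (only about 3 N) and limits the droop.

```bash
python3 - <<'E'
from h import *
Q=pose(87.7,50);z=Q[:,2];G=np.array([.4795,-.093,.0235]);p=G+.008*z
show([(p-.08*z,Q),(p,Q)])
E
```

```text
[-0.0775, -0.0014, -0.0334] [-0.3, 15.0, 0.2]
[-0.0569, -0.001, 0.0439] [-0.3, 15.0, 0.2]
```

```bash
python3 -m jog '[[0.65,-0.03,-0.001,-0.033,0,5,0],[0.65,-0.077,-0.001,-0.033,0,15,0],[0.65,-0.077,-0.001,-0.033,0,15,0],[0.65,-0.067,-0.001,0.005,0,15,0],[0.65,-0.06,-0.001,0.034,0,15,0],[0.65,-0.057,-0.001,0.044,0,15,0],[0.65,-0.057,-0.001,0.044,0,15,0]]'; python3 - <<'E'
from h import *
i=viewer.camera_info("wrist");im,d=viewer.capture("wrist");W=cloud(i,d)
rect(W,box(W,[.455,-.06,.025],[.52,.08,.034]),"top")
rect(W,box(W,[.46,-.03,.036],[.52,.08,.045]),"bung")
E
```

```text
time_s: 16.65
position: [0.4802, -0.0864, 0.0192]
tcp_rot: [[0.021, 0.999, 0.025], [0.642, -0.033, 0.766], [0.766, -0.0, -0.643]]
force: [0.3, -0.3, 0.5]
opening: 0.649
grasp_force: 0.0
top 6120 c [482.5 -15.2] sz [91.4 40.1] ang 87.6 z 29.6 min [461. -60.  27.] max [504.  31.  34.]
bung 599 c [483.5   4.8] sz [19.4 19.2] ang 68.7 z 39.1 min [474.  -5.  36.] max [493.  15.  41.]
```

```bash
python3 -m jog '[[0.3,0,0,0,0,0,0],[0.3,0,0,0,0,0,0],[0.3,0,0,0,0,0,0],[0.3,0.008,0,-0.006,0,0,0],[0.3,0.023,0,-0.019,0,0,0],[0.3,0.042,0,-0.035,0,0,0],[0.3,0.054,0,-0.045,0,0,0],[0.3,0.054,0,-0.045,0,0,0]]'; python3 look.py w8
```

```text
time_s: 17.7
position: [0.4807, -0.0875, 0.0899]
tcp_rot: [[0.02, 0.999, 0.027], [0.645, -0.034, 0.764], [0.764, 0.002, -0.645]]
force: [0.5, -0.0, -5.9]
opening: 0.452
grasp_force: 30.0
pitch slope dz/dx,dz/dy deg [ -0.16 -19.94] z at tcp xy 0.0936 tcp [ 0.4807 -0.0875  0.0899]
arm 5454 c [482.9 -32.9] sz [110.2  39.9] ang 87.8 z 81.4 min [461. -87.  54.] max [504.  23.  95.]
-0.077 x 461.1 500.9 z 90.1
-0.057 x 461.8 501.8 z 83.1
-0.037 x 462.7 502.3 z 76.2
-0.017 x 463.9 503.0 z 69.1
0.003 x 464.7 503.7 z 62.1
strip L 450 c [462.3 206.6] sz [87.2 10. ] ang 88.1 z 51.5 min [456. 163.  46.] max [468. 250.  53.]
strip R 455 c [517.9 210.4] sz [15.1 99.4] ang 1.5 z 51.5 min [509. 161.  46.] max [525. 260.  53.]
bed 3964 c [489.9 196.3] sz [ 80.4 119.5] ang 88.1 z 40.3 min [429. 155.  35.] max [551. 235.  44.]
```

```bash
python3 -m jog '[[0.3,0,0,0,0,5,0],[0.3,0.007,0,-0.003,0,10,0],[0.3,0.007,0,-0.003,0,15,0],[0.3,0.007,0,-0.003,0,17,0],[0.3,0.007,0,-0.003,0,17,0]]'; python3 look.py w9
```

```text
time_s: 18.38
position: [0.4801, -0.0848, 0.0951]
tcp_rot: [[0.015, 0.999, 0.031], [0.39, -0.035, 0.92], [0.92, -0.001, -0.391]]
force: [-0.3, 0.2, -4.1]
opening: 0.452
grasp_force: 30.0
pitch slope dz/dx,dz/dy deg [ 0.07 -6.01] z at tcp xy 0.0966 tcp [ 0.4801 -0.0848  0.0951]
arm 4798 c [482.3 -28. ] sz [115.1  39.8] ang 87.8 z 92.8 min [460. -85.  83.] max [504.  30.  98.]
-0.075 x 460.5 500.3 z 95.5
-0.055 x 461.7 500.9 z 93.4
-0.035 x 462.1 501.7 z 91.3
-0.015 x 463.2 502.5 z 89.2
0.005 x 464.1 503.2 z 87.1
strip L 269 c [462.3 205.6] sz [87.7 10.1] ang 88.0 z 51.4 min [456. 162.  47.] max [469. 249.  53.]
strip R 270 c [518.2 203.9] sz [85.3 10.1] ang 88.0 z 51.4 min [512. 161.  46.] max [524. 247.  52.]
bed 2489 c [490.2 196.4] sz [ 79.8 119.6] ang 88.7 z 40.2 min [430. 156.  35.] max [550. 235.  44.]
```

```bash
python3 -m jog '[[0.3,0.01,0,0.03,0,0,0],[0.3,0.023,0,0.065,0,0,0],[0.3,0.034,0,0.095,0,0,0],[0.3,0.0386,0,0.1086,-0.3,0,0.1],[0.3,0.0386,0,0.1086,-0.3,0,0.1]]'; python3 look.py w10
```

```text
time_s: 19.05
position: [0.484, 0.0309, 0.0896]
tcp_rot: [[0.014, 0.999, 0.035], [0.391, -0.038, 0.92], [0.92, 0.001, -0.391]]
force: [-0.0, -0.3, -4.7]
opening: 0.456
grasp_force: 30.0
pitch slope dz/dx,dz/dy deg [  3.59 -12.32] z at tcp xy 0.0915 tcp [0.484  0.0309 0.0896]
arm 4682 c [480.4 140.8] sz [ 46.6 222.1] ang 4.0 z 83.8 min [454.  31.  40.] max [507. 251.  91.]
0.041 x 464.7 504.2 z 88.3
0.061 x 465.5 504.7 z 85.1
0.081 x 466.5 505.8 z 81.9
0.101 x 467.3 506.6 z 78.9
0.121 x 468.1 474.8 z 75.8
0.141 x 469.0 477.8 z 72.6
0.161 x 456.6 464.9 z 43.5
0.181 x 454.1 466.3 z 51.4
0.201 x 454.2 473.7 z 51.2
0.221 x 454.4 467.1 z 51.5
0.241 x 455.6 467.8 z 51.6
strip L 527 c [462.1 206.9] sz [87.9 10.2] ang 88.0 z 51.4 min [456. 163.  46.] max [469. 251.  52.]
strip R 513 c [518.  204.1] sz [86.4 10.1] ang 88.0 z 51.4 min [512. 161.  46.] max [524. 247.  53.]
bed 3236 c [490.  196.1] sz [ 79.5 120.1] ang 88.9 z 40.1 min [430. 156.  35.] max [550. 235.  44.]
```

View pics/w10.png

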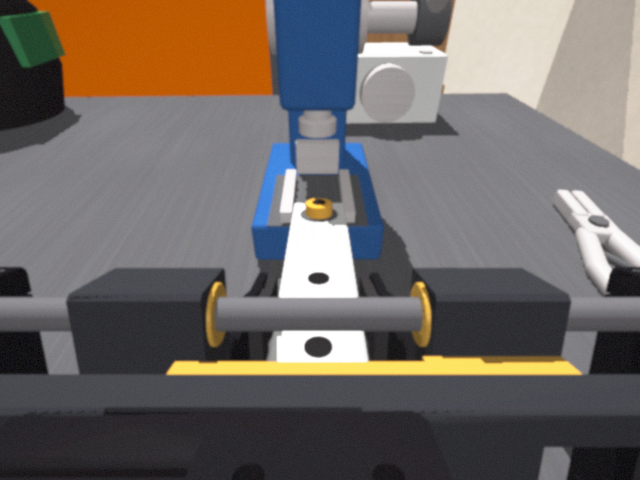

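The view shows the arm heading between the strips, bung at (318,208), strips at (287,195) and (347,195). It's about 1 mm and 0.5° off in yaw. I'll correct that and enter.

```bash
python3 -m jog '[[0.3,0.004,0,-0.002,0.46,0,-0.2],[0.3,0.009,0,0.012,0.46,0,-0.2],[0.3,0.0174,0.0004,0.0307,0.46,0,-0.2],[0.3,0.0174,0.0004,0.0307,0.46,0,-0.2]]'; python3 look.py w11
```

```text
time_s: 19.6
position: [0.4845, 0.068, 0.0939]
tcp_rot: [[0.013, 1.0, 0.025], [0.388, -0.028, 0.921], [0.921, -0.002, -0.389]]
force: [-0.1, -0.2, -5.3]
opening: 0.452
grasp_force: 30.0
pitch slope dz/dx,dz/dy deg [  5.12 -15.78] z at tcp xy 0.097 tcp [0.4845 0.068  0.0939]
arm 3938 c [478.3 158.1] sz [ 43.7 184.1] ang 5.7 z 89.2 min [456.  68.  45.] max [506. 249.  95.]
0.078 x 465.1 504.5 z 92.5
0.098 x 465.6 505.2 z 89.4
0.118 x 466.5 490.8 z 86.4
0.138 x 467.0 484.9 z 83.3
0.158 x 467.7 472.9 z 80.0
0.178 x 456.5 471.7 z 51.7
0.198 x 457.1 465.1 z 51.5
0.218 x 457.9 465.5 z 51.4
0.238 x 458.2 467.8 z 51.5
strip L 541 c [462.1 206.6] sz [86.1 10.1] ang 87.8 z 51.5 min [456. 164.  46.] max [469. 249.  53.]
strip R 644 c [518. 204.] sz [85.6 10.1] ang 88.0 z 51.5 min [512. 161.  46.] max [524. 247.  53.]
bed 3108 c [489.7 196.7] sz [ 79.1 119.9] ang 88.3 z 39.8 min [429. 156.  35.] max [551. 235.  44.]
```

```bash
python3 -m jog '[[0.3,-0.005,0.001,0.007,0,0,0],[0.3,-0.01,0.001,0.014,0,0,0],[0.3,-0.015,0.001,0.021,0,0,0],[0.3,-0.019,0.001,0.027,0,0,0],[0.3,-0.019,0.001,0.027,0,0,0]]'; python3 look.py w12
```

```text
time_s: 20.27
position: [0.4875, 0.0834, 0.0655]
tcp_rot: [[0.013, 1.0, 0.029], [0.388, -0.032, 0.921], [0.922, -0.0, -0.388]]
force: [1.3, 1.5, -1.1]
opening: 0.456
grasp_force: 30.0
pitch slope dz/dx,dz/dy deg [ 1.38 -4.59] z at tcp xy 0.0706 tcp [0.4875 0.0834 0.0655]
arm 2923 c [483.  150.2] sz [ 40.2 136.6] ang 4.4 z 69.1 min [462.  83.  16.] max [508. 217.  71.]
0.093 x 468.0 507.5 z 68.9
0.113 x 468.8 492.9 z 69.2
0.133 x 469.6 485.2 z 69.3
0.153 x 470.3 475.7 z 69.3
0.173 x 466.5 471.1 z 53.7
0.193 x 466.7 467.5 z 40.1
strip L 798 c [462.  206.4] sz [87.1 10.2] ang 88.0 z 51.5 min [456. 163.  46.] max [468. 250.  53.]
strip R 625 c [518.3 204.7] sz [86.9 10. ] ang 88.6 z 51.5 min [513. 161.  46.] max [524. 248.  52.]
bed 3683 c [489.9 197. ] sz [ 79.7 119.9] ang 88.1 z 39.8 min [429. 156.  35.] max [550. 235.  44.]
```

```bash
python3 -m jog '[[0.3,0.004,-0.001,0.01,0.28,0,-0.12],[0.3,0.0085,-0.001,0.02,0.28,0,-0.12],[0.3,0.0125,-0.001,0.03,0.28,0,-0.12],[0.3,0.017,-0.001,0.04,0.28,0,-0.12],[0.3,0.0213,-0.001,0.0505,0.28,0,-0.12],[0.3,0.0213,-0.001,0.0505,0.28,0,-0.12]]'; python3 look.py w13 | head -4
```

```text
time_s: 21.08
position: [0.4877, 0.1394, 0.0663]
tcp_rot: [[0.01, 1.0, 0.023], [0.388, -0.025, 0.921], [0.922, -0.0, -0.388]]
force: [1.9, 3.9, 1.9]
opening: 0.451
grasp_force: 30.0
pitch slope dz/dx,dz/dy deg [73.83 -3.3 ] z at tcp xy 0.0892 tcp [0.4877 0.1394 0.0663]
arm 1941 c [463.7 213.8] sz [ 24.3 149.4] ang 2.1 z 51.9 min [453. 139.  39.] max [478. 289.  71.]
0.149 x 468.3 475.7 z 69.5
0.169 x 455.7 474.0 z 51.8
```

```bash
python3 -m jog '[[0.3,0.001,0,0.003,0,0,0],[0.3,0.0022,0,0.0055,0,0,0],[0.3,0.0031,0,0.0075,0,0,0],[0.3,0.0031,0,0.0075,0,0,0]]'
```

```text
time_s: 21.62
position: [0.4885, 0.1449, 0.0663]
tcp_rot: [[0.009, 1.0, 0.024], [0.389, -0.026, 0.921], [0.921, 0.001, -0.389]]
force: [-0.0, -5.7, 7.5]
opening: 0.453
grasp_force: 30.0
```

```bash
python3 -m jog '[[0.3,0.0008,0,0.002,0,0,0],[0.3,0.0012,0,0.003,0,0,0],[0.3,0.0012,0,0.003,0,0,0]]'; python3 - <<'E'
from h import *
i=viewer.camera_info("wrist");im,d=viewer.capture("wrist");cv2.imwrite("pics/w14.png",im)
s,dd=viewer.capture("scene");cv2.imwrite("pics/s3.png",cv2.resize(s[190:310,380:540],None,fx=4.5,fy=4.5,interpolation=2))
W=cloud("scene",dd);rect(W,box(W,[.45,.2,.074],[.53,.29,.09]),"bung")
print(models.tip_of("scene","bracket_bung")[:2],models.tip_of("scene","press_seat")[:1])
E
```

```text
time_s: 22.0
position: [0.4888, 0.1469, 0.0662]
tcp_rot: [[0.008, 1.0, 0.024], [0.39, -0.025, 0.92], [0.921, 0.002, -0.39]]
force: [-1.7, -14.6, 11.5]
opening: 0.45
grasp_force: 30.0
bung 130 c [491.6 252.4] sz [86.7 51.5] ang 77.6 z 77.8 min [468. 207.  74.] max [525. 289.  90.]
[{'xyz': [0.5299, -0.5002, 0.0293], 'p': 0.77}, {'xyz': [0.4898, 0.2314, 0.0692], 'p': 0.66}] [{'xyz': [0.4925, 0.2387, 0.0396], 'p': 0.89}]
```

View pics/s3.png

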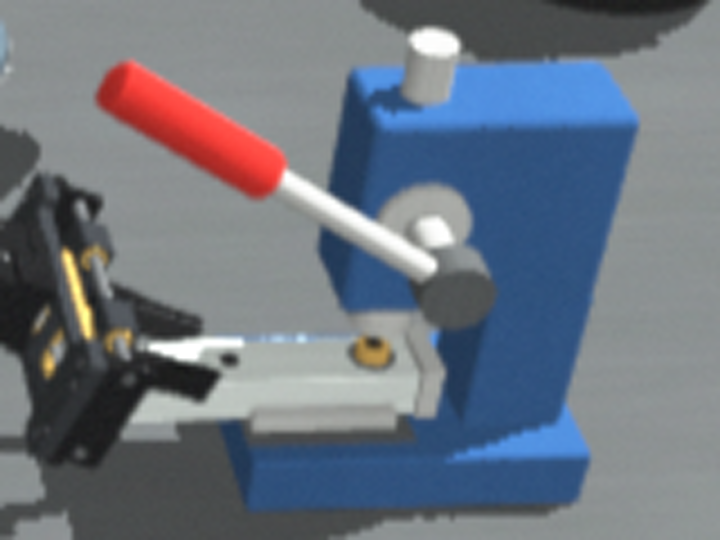

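The arm's end is against the back stop (crop (425,370)) and the bung at (373,352) sits under the ram foot. Now I'll release and retreat.

```bash
python3 -m jog '[[0.3,0,0,-0.001,0,0,0],[0.66,0,0,-0.001,0,0,0],[0.66,0,0,-0.001,0,0,0],[0.66,0,0,-0.001,0,0,0],[0.66,0,0,-0.04,0,0,0],[0.66,0,0,-0.09,0,0,0],[0.66,0,0,-0.14,0,0,0],[0.66,0.01,0,-0.19,0,0,0],[0.66,0.01,0,-0.19,0,0,0]]'; python3 - <<'E'
from h import *
i=viewer.camera_info("wrist");im,d=viewer.capture("wrist");cv2.imwrite("pics/w15.png",im);W=cloud(i,d)
rect(W,box(W,[.46,.05,.06],[.53,.215,.0725]),"arm")
rect(W,box(W,[.47,.2,.0745],[.51,.26,.085]),"bung")
rect(W,box(W,[.45,.15,.046],[.475,.26,.057]),"strip L");rect(W,box(W,[.51,.15,.046],[.53,.26,.057]),"strip R")
rect(W,box(W,[.555,.0,.2],[.60,.16,.36]),"handle")
for c in("scene","top"):
    _,d=viewer.capture(c);W=cloud(c,d)
    rect(W,box(W,[.47,.06,.066],[.51,.195,.075]),c+"arm")
    print(models.tip_of(c,"handle_grip")[:1])
Q=pose(88)
show([([.50,-.06,.40],Q),([.576,.0777,.40],Q),([.576,.0777,.289],Q)])
E
```

```text
time_s: 23.32
position: [0.4857, -0.0256, 0.149]
tcp_rot: [[0.007, 1.0, 0.029], [0.395, -0.029, 0.918], [0.919, 0.005, -0.395]]
force: [0.9, -0.1, -0.1]
opening: 0.661
grasp_force: 0.0
arm 3146 c [489.2 148.6] sz [133.8  40. ] ang 88.3 z 69.4 min [467.  82.  60.] max [511. 215.  71.]
bung 137 c [492.  236.8] sz [19.2 18.8] ang 50.8 z 78.6 min [483. 228.  75.] max [501. 248.  81.]
strip L 377 c [462.3 206. ] sz [86.6 10.1] ang 88.0 z 51.4 min [456. 163.  46.] max [468. 249.  53.]
strip R 375 c [518.2 204.8] sz [87.2 10.1] ang 88.0 z 51.4 min [512. 161.  46.] max [524. 249.  53.]
handle 1144 c [574.8 130.3] sz [26.1 59.7] ang 7.3 z 255.6 min [563. 100. 233.] max [589. 160. 265.]
scenearm 413 c [490.2 137.6] sz [114.7  39.5] ang 89.4 z 70.7 min [470.  80.  66.] max [510. 195.  75.]
[{'xyz': [0.5723, 0.0775, 0.299], 'p': 0.61}]
toparm 595 c [488.6 138.7] sz [112.2  38.1] ang 89.5 z 70.1 min [470.  83.  66.] max [508. 195.  75.]
[{'xyz': [0.5811, 0.0788, 0.3014], 'p': 0.89}]
[0.2169, 0.0172, -0.1341] [-0.5, -67.1, 0.5]
[0.2713, 0.0899, -0.0057] [-0.5, -67.1, 0.5]
[0.169, 0.0901, 0.0375] [-0.5, -67.1, 0.5]
```

```bash
python3 -m jog '[[0.66,0.04,0.003,-0.04,0,-10,0],[0.66,0.08,0.006,-0.08,0,-20,0],[0.66,0.12,0.01,-0.11,0,-30,0],[0.66,0.16,0.014,-0.13,0,-40,0],[0.66,0.2,0.017,-0.134,0,-50,0],[0.66,0.217,0.017,-0.134,-0.3,-60,0.3],[0.66,0.217,0.017,-0.134,-0.5,-67.1,0.5],[0.66,0.24,0.05,-0.07,-0.5,-67.1,0.5],[0.66,0.2713,0.09,-0.006,-0.5,-67.1,0.5],[0.66,0.2713,0.09,-0.006,-0.5,-67.1,0.5],[0.66,0.2713,0.09,-0.006,-0.5,-67.1,0.5]]'; python3 - <<'E'
from h import *
i=viewer.camera_info("wrist");im,d=viewer.capture("wrist");cv2.imwrite("pics/w16.png",im);W=cloud(i,d)
m=box(W,[.53,.0,.2],[.63,.16,.36]);hsv=cv2.cvtColor(im,cv2.COLOR_BGR2HSV);m&=(hsv[...,1]>150)&((hsv[...,0]<8)|(hsv[...,0]>172))
rect(W,m,"grip")
_,d=viewer.capture("scene");show([([.576,.0777,.289],pose(88))])
E
```

```text
time_s: 24.95
position: [0.5761, 0.0793, 0.3985]
tcp_rot: [[0.031, 1.0, -0.001], [1.0, -0.031, -0.001], [-0.001, -0.001, -1.0]]
force: [-0.9, -0.3, 0.2]
opening: 0.66
grasp_force: 0.0
grip 4207 c [575.7  88.4] sz [90.1 26.6] ang 87.9 z 306.0 min [561.  43. 268.] max [590. 133. 333.]
[0.0012, 0.0006, 0.1101] [-0.0, 0.1, -0.0]
```

View pics/w16.png

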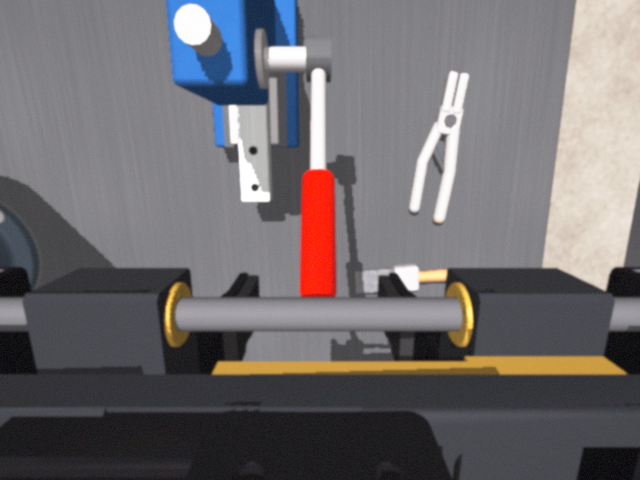

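The red grip lies centred between the open fingers ((318,235); arm in the press at (255,150)). I'll descend and pinch it.

```bash
python3 -m jog '[[0.66,0,0,0.05,0,0,0],[0.66,0,0,0.09,0,0,0],[0.66,-0.001,0,0.109,0,0,0],[0.66,-0.001,0,0.109,0,0,0],[0.15,-0.001,0,0.109,0,0,0],[0.15,-0.001,0,0.109,0,0,0],[0.15,-0.001,0,0.109,0,0,0],[0.15,-0.001,0,0.109,0,0,0]]'; python3 - <<'E'
import numpy as np
for R in(.19,):
  for q in np.arange(0,.86,.07):
    print(round(q,2),"dx",round(-R*(np.cos(.6-q)-np.cos(.6)),4),"dz(down)",round(R*(np.sin(.6)-np.sin(.6-q)),4))
E
```

```text
time_s: 26.05
position: [0.5755, 0.0748, 0.2921]
tcp_rot: [[0.037, 0.999, -0.0], [0.999, -0.037, -0.002], [-0.002, 0.0, -1.0]]
force: [-3.0, 0.8, 3.6]
opening: 0.302
grasp_force: 30.0
0.0 dx -0.0 dz(down) 0.0
0.07 dx -0.0071 dz(down) 0.0112
0.14 dx -0.0134 dz(down) 0.0229
0.21 dx -0.0189 dz(down) 0.035
0.28 dx -0.0235 dz(down) 0.0475
0.35 dx -0.0273 dz(down) 0.0603
0.42 dx -0.0301 dz(down) 0.0733
0.49 dx -0.032 dz(down) 0.0864
0.56 dx -0.033 dz(down) 0.0997
0.63 dx -0.0331 dz(down) 0.113
0.7 dx -0.0322 dz(down) 0.1263
0.77 dx -0.0304 dz(down) 0.1394
0.84 dx -0.0277 dz(down) 0.1524
```

```bash
python3 -m jog '[[0.15,-0.0072,0,0.0114,0,0,0],[0.15,-0.0136,0,0.0233,0,0,0],[0.15,-0.0192,0,0.0356,0,0,0],[0.15,-0.0239,0,0.0483,0,0,0],[0.15,-0.0277,0,0.0613,0,0,0],[0.15,-0.0306,0,0.0745,0,0,0],[0.15,-0.0306,0,0.0745,0,0,0]]'; python3 - <<'E'
from h import *
_,d=viewer.capture("scene");cv2.imwrite("pics/s4.png",_);s=bot.read_state();print(s["force"],s["position"]);W=cloud("scene",d)
rect(W,box(W,[.44,.12,.06],[.53,.23,.073]),"arm")
E
```

```text
time_s: 26.92
position: [0.5744, 0.0433, 0.2173]
tcp_rot: [[0.037, 0.999, -0.0], [0.999, -0.037, -0.003], [-0.003, -0.0, -1.0]]
force: [-4.9, -1.5, 8.0]
opening: 0.303
grasp_force: 30.0
[-5.45385942 -1.51150558  7.91755245] [0.57441259 0.04343813 0.21765356]
arm 457 c [491.2 174.6] sz [110.7  46.6] ang 87.3 z 70.1 min [465. 120.  60.] max [515. 230.  73.]
```

```bash
python3 -m jog '[[0.15,-0.001,0,0.0066,0,0,0],[0.15,-0.0019,0,0.0133,0,0,0],[0.15,-0.0025,0,0.02,0,0,0],[0.15,-0.0029,0,0.0268,0,0,0],[0.15,-0.003,0,0.0335,0,0,0],[0.15,-0.003,0,0.0403,0,0,0],[0.15,-0.003,0,0.0403,0,0,0]]'; python3 -m jog '[[0.15,0.0005,0,0.0067,0,0,0],[0.15,0.0009,0,0.0135,0,0,0],[0.15,0.0009,0,0.0135,0,0,0]]'
```

```text
time_s: 27.85
position: [0.5743, 0.0397, 0.1788]
tcp_rot: [[0.036, 0.999, 0.0], [0.999, -0.036, -0.004], [-0.004, 0.0, -1.0]]
force: [-6.2, -3.5, 14.4]
opening: 0.306
grasp_force: 30.3
time_s: 28.22
position: [0.5743, 0.0403, 0.1653]
tcp_rot: [[0.036, 0.999, -0.0], [0.999, -0.036, -0.005], [-0.005, 0.0, -1.0]]
force: [-7.6, -3.5, 13.1]
opening: 0.307
grasp_force: 30.1
```

```bash
python3 -m jog '[[0.15,0.0007,0,0.005,0,0,0],[0.15,0.0012,0,0.0095,0,0,0],[0.15,0.0012,0,0.0095,0,0,0]]'; python3 -m jog '[[0.15,0.0005,0,0.003,0,0,0],[0.15,0.0005,0,0.003,0,0,0]]';  python3 -m jog '[[0.15,0.0005,0,0.003,0,0,0],[0.15,0.0005,0,0.003,0,0,0]]'
```

```text
time_s: 28.6
position: [0.5744, 0.0413, 0.156]
tcp_rot: [[0.036, 0.999, -0.0], [0.999, -0.036, -0.005], [-0.005, -0.0, -1.0]]
force: [-7.4, -5.3, 13.7]
opening: 0.305
grasp_force: 30.1
time_s: 28.85
position: [0.5744, 0.0416, 0.1531]
tcp_rot: [[0.036, 0.999, -0.0], [0.999, -0.036, -0.006], [-0.006, 0.0, -1.0]]
force: [-8.9, -6.1, 15.6]
opening: 0.31
grasp_force: 30.1
time_s: 29.1
position: [0.5744, 0.0421, 0.1501]
tcp_rot: [[0.035, 0.999, -0.0], [0.999, -0.035, -0.006], [-0.006, 0.0, -1.0]]
force: [-7.7, -4.7, 15.1]
opening: 0.307
grasp_force: 30.1
```

```bash
python3 -m jog '[[0.15,0.0005,0,0.002,0,0,0],[0.15,0.0005,0,0.002,0,0,0]]'; python3 -m jog '[[0.15,0.0005,0,0.002,0,0,0],[0.15,0.0005,0,0.002,0,0,0]]'; python3 - <<'E'
from h import *
im,d=viewer.capture("scene");cv2.imwrite("pics/s5.png",cv2.resize(im[190:310,380:540],None,fx=4.5,fy=4.5,interpolation=2))
W=cloud("scene",d)
m=box(W,[.53,.0,.1],[.63,.18,.36]);hsv=cv2.cvtColor(im,cv2.COLOR_BGR2HSV);m&=(hsv[...,1]>150)&((hsv[...,0]<8)|(hsv[...,0]>172))
P=W[m];print(len(P));f=np.polyfit(P[:,1],P[:,2],1);print("handle angle",np.arctan(f[0]), "q",.6+np.arctan(f[0]))
E
```

```text
time_s: 29.35
position: [0.5744, 0.0424, 0.1482]
tcp_rot: [[0.035, 0.999, -0.0], [0.999, -0.035, -0.006], [-0.006, 0.0, -1.0]]
force: [-8.0, -5.8, 16.6]
opening: 0.305
grasp_force: 30.1
time_s: 29.6
position: [0.5744, 0.0428, 0.1462]
tcp_rot: [[0.035, 0.999, -0.0], [0.999, -0.035, -0.006], [-0.006, -0.0, -1.0]]
force: [-7.8, -7.3, 16.6]
opening: 0.309
grasp_force: 30.0
166
handle angle 0.07503647733231653 q 0.6750364773323165
```

View pics/s5.png

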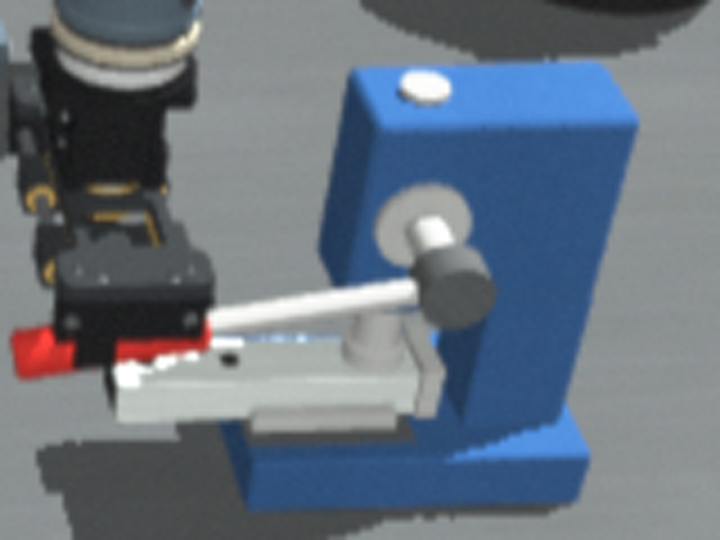

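```bash
cat > ram.py <<'E'
from h import *
for c in("scene","top"):
    _,d=viewer.capture(c);z=[]
    for D in(np.load(f"pics/{c}0.npy"),d):
        W=cloud(c,D);m=box(W,[.482,.228,.24],[.50,.248,.33]);z.append(np.percentile(W[m][:,2],[50,80,95]) if m.sum() else None)
    print(c,z)
print(bot.read_state()["force"])
E
python3 ram.py
```

```text
scene [array([0.28736333, 0.288214  , 0.28921581]), array([0.26067909, 0.26169965, 0.26218154])]
top [array([0.28655791, 0.28807795, 0.29000484]), array([0.26161761, 0.26331639, 0.26402409])]
[-7.68805706 -7.31439351 15.99985193]
```

```bash
python3 -m jog '[[0.15,0.0005,0,0.002,0,0,0],[0.15,0.0005,0,0.002,0,0,0]]'; python3 -m jog '[[0.15,0.0005,0,0.002,0,0,0],[0.15,0.0005,0,0.002,0,0,0]]'; python3 ram.py
```

```text
time_s: 30.0
position: [0.5745, 0.043, 0.1452]
tcp_rot: [[0.035, 0.999, -0.0], [0.999, -0.035, -0.007], [-0.007, 0.0, -1.0]]
force: [-10.2, -6.6, 22.1]
opening: 0.304
grasp_force: 30.0
time_s: 30.25
position: [0.5745, 0.0432, 0.1445]
tcp_rot: [[0.035, 0.999, 0.0], [0.999, -0.035, -0.008], [-0.008, 0.001, -1.0]]
force: [-12.1, -8.4, 28.7]
opening: 0.306
grasp_force: 30.0
scene [array([0.28736333, 0.288214  , 0.28921581]), array([0.26033259, 0.26160696, 0.26216563])]
top [array([0.28655791, 0.28807795, 0.29000484]), array([0.26001888, 0.26222404, 0.26347961])]
[-11.37511383  -7.7718528   28.12916688]
```

The pull stiffened from 16 to 28 N with the ram about 27 mm down, so the bung is flush. Now I'll ease the handle up slowly along the arc.

```bash
python3 -m jog '[[0.15,-0.001,0,-0.0066,0,0,0],[0.15,-0.0018,0,-0.0133,0,0,0],[0.15,-0.0023,0,-0.02,0,0,0],[0.15,-0.0027,0,-0.0268,0,0,0],[0.15,-0.0027,0,-0.0335,0,0,0],[0.15,-0.0026,0,-0.0403,0,0,0],[0.15,-0.0022,0,-0.047,0,0,0],[0.15,-0.0016,0,-0.0538,0,0,0],[0.15,-0.0007,0,-0.0605,0,0,0],[0.15,0.0003,0,-0.0671,0,0,0],[0.15,0.0017,0,-0.0737,0,0,0],[0.15,0.0032,0,-0.0803,0,0,0],[0.15,0.0032,0,-0.0803,0,0,0]]'; python3 ram.py
```

```text
time_s: 31.98
position: [0.5746, 0.0478, 0.2213]
tcp_rot: [[0.036, 0.999, 0.0], [0.999, -0.036, -0.006], [-0.006, 0.0, -1.0]]
force: [-5.0, -3.6, 6.2]
opening: 0.31
grasp_force: 30.0
scene [array([0.28736333, 0.288214  , 0.28921581]), array([0.27409155, 0.2755841 , 0.27606584])]
top [array([0.28655791, 0.28807795, 0.29000484]), array([0.27410179, 0.27462099, 0.27550396])]
[-6.05413412 -3.64035625  6.54013619]
```

```bash
python3 -m jog '[[0.15,0.0019,0,-0.0065,0,0,0],[0.15,0.0038,0,-0.013,0,0,0],[0.15,0.006,0,-0.0194,0,0,0],[0.15,0.0085,0,-0.0257,0,0,0],[0.15,0.0112,0,-0.0319,0,0,0],[0.15,0.0141,0,-0.038,0,0,0],[0.15,0.0172,0,-0.044,0,0,0],[0.15,0.0205,0,-0.0499,0,0,0],[0.15,0.0225,0,-0.053,0,0,0],[0.15,0.0245,0,-0.0565,0,0,0],[0.15,0.0245,0,-0.0565,0,0,0]]'; python3 ram.py
```

```text
time_s: 33.45
position: [0.5754, 0.0729, 0.2776]
tcp_rot: [[0.036, 0.999, 0.0], [0.999, -0.036, -0.005], [-0.005, 0.001, -1.0]]
force: [-5.0, -2.4, 4.9]
opening: 0.304
grasp_force: 30.0
scene [array([0.28736333, 0.288214  , 0.28921581]), array([0.28506311, 0.28643515, 0.28697984])]
top [array([0.28655791, 0.28807795, 0.29000484]), None]
[-4.38670379 -2.22764768  5.49595394]
```

```bash
python3 -m jog '[[0.15,0.0016,0,-0.0027,0,0,0],[0.15,0.0032,0,-0.0053,0,0,0],[0.15,0.0047,0,-0.0078,0,0,0],[0.15,0.0058,0,-0.0095,0,0,0],[0.15,0.0058,0,-0.0095,0,0,0]]'; python3 ram.py;  python3 -m jog '[[0.15,0.001,0,-0.0015,0,0,0],[0.15,0.001,0,-0.0015,0,0,0]]'
```

```text
time_s: 34.17
position: [0.5756, 0.079, 0.2867]
tcp_rot: [[0.037, 0.999, 0.0], [0.999, -0.037, -0.004], [-0.004, 0.0, -1.0]]
force: [-5.7, -2.4, 4.7]
opening: 0.306
grasp_force: 30.0
scene [array([0.28736333, 0.288214  , 0.28921581]), array([0.28676181, 0.28797488, 0.28922205])]
top [array([0.28655791, 0.28807795, 0.29000484]), None]
[-4.20654246 -2.79473354  4.25629696]
time_s: 34.52
position: [0.5757, 0.0801, 0.2881]
tcp_rot: [[0.037, 0.999, 0.0], [0.999, -0.037, -0.004], [-0.004, 0.0, -1.0]]
force: [-5.4, -2.0, 5.6]
opening: 0.303
grasp_force: 30.0
```

```bash
python3 -m jog '[[0.15,0.001,0,-0.0015,0,0,0],[0.15,0.0015,0,-0.0025,0,0,0],[0.15,0.0015,0,-0.0025,0,0,0]]';  python3 -m jog '[[0.15,0.001,0,-0.0015,0,0,0],[0.15,0.001,0,-0.0015,0,0,0]]'; python3 ram.py
```

```text
time_s: 34.9
position: [0.5756, 0.0804, 0.2887]
tcp_rot: [[0.037, 0.999, -0.002], [0.999, -0.037, -0.006], [-0.006, -0.001, -1.0]]
force: [-2.8, -4.9, -1.9]
opening: 0.299
grasp_force: 30.0
time_s: 35.15
position: [0.5756, 0.0808, 0.2889]
tcp_rot: [[0.037, 0.999, -0.003], [0.999, -0.037, -0.007], [-0.007, -0.002, -1.0]]
force: [-0.9, -6.4, -7.6]
opening: 0.308
grasp_force: 30.0
scene [array([0.28736333, 0.288214  , 0.28921581]), array([0.28646905, 0.28828509, 0.28971015])]
top [array([0.28655791, 0.28807795, 0.29000484]), None]
[-1.19017266 -5.95590047 -7.0024002 ]
```

The handle is at its rest stop (the force has reversed). I'll open the fingers, rise and back off, then check.

```bash
python3 -m jog '[[0.15,-0.0005,0,0.002,0,0,0],[0.5,-0.0005,0,0.002,0,0,0],[0.6,-0.0005,0,0.002,0,0,0],[0.6,-0.0005,0,0.002,0,0,0],[0.6,-0.0005,0,-0.03,0,0,0],[0.6,-0.0005,0,-0.07,0,0,0],[0.6,-0.02,0,-0.11,0,0,0],[0.6,-0.07,-0.01,-0.11,0,0,0],[0.6,-0.13,-0.03,-0.11,0,0,0],[0.6,-0.18,-0.05,-0.11,0,0,0],[0.6,-0.22,-0.06,-0.11,0,0,0],[0.6,-0.22,-0.06,-0.11,0,0,0]]'; python3 ram.py; python3 - <<'E'
from h import *
for c in("scene","top"):
    im,d=viewer.capture(c);W=cloud(c,d);cv2.imwrite(f"pics/{c}9.png",im)
    rect(W,box(W,[.46,.06,.066],[.52,.20,.075]),c+"arm")
    print([(t,np.round(models.tip_of(c,t)[0]["xyz"],3).tolist()) for t in("bracket_bung","handle_grip","spare","can","brush","pliers") if models.tip_of(c,t)])
    if c=="scene":
        cv2.imwrite("pics/s9.png",cv2.resize(im[190:310,380:540],None,fx=4.5,fy=4.5,interpolation=2));rect(W,box(W,[.47,.215,.066],[.52,.27,.09]),"bung zone")
E
```

```text
time_s: 36.75
position: [0.5084, -0.1365, 0.402]
tcp_rot: [[0.041, 0.999, 0.004], [0.999, -0.041, -0.002], [-0.002, 0.004, -1.0]]
force: [0.7, -0.4, -0.1]
opening: 0.601
grasp_force: 0.0
scene [array([0.28736333, 0.288214  , 0.28921581]), array([0.28711087, 0.28827117, 0.28904118])]
top [array([0.28655791, 0.28807795, 0.29000484]), array([0.28683726, 0.28839714, 0.29042848])]
[ 0.42638817 -0.15503306  0.5449744 ]
scenearm 463 c [489.4 140.3] sz [119.5  46.8] ang 89.1 z 70.5 min [466.  80.  66.] max [513. 200.  75.]
[('bracket_bung', [0.49, 0.236, 0.069]), ('handle_grip', [0.571, 0.076, 0.297]), ('spare', [0.56, -0.322, 0.012]), ('can', [0.713, -0.295, 0.002]), ('brush', [0.729, -0.06, -0.003]), ('pliers', [0.762, 0.14, -0.0])]
bung zone 234 c [493.6 242.6] sz [55.5 44.6] ang 88.6 z 71.0 min [471. 215.  66.] max [516. 270.  80.]
toparm 358 c [488.2 163.1] sz [74.1 39.1] ang 89.1 z 69.9 min [468. 126.  66.] max [508. 200.  75.]
[('bracket_bung', [0.182, -0.324, 0.029]), ('handle_grip', [0.58, 0.082, 0.301]), ('spare', [0.561, -0.325, 0.01]), ('can', [0.71, -0.286, 0.008]), ('pliers', [0.763, 0.147, -0.002])]
```

View pics/s9.png

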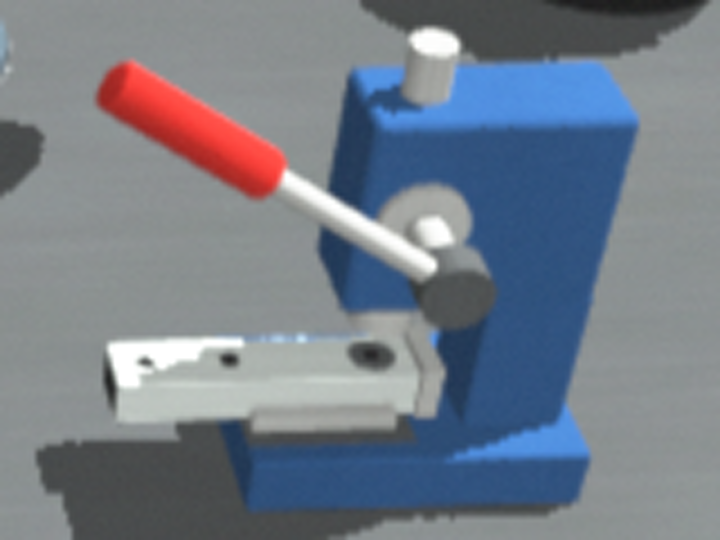

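The bung at (371,354) is flush, the arm is against the stop at (425,370), and the handle is back at rest. I'm handing it in.

```bash
python3 -c "
from rig import workorder;print(workorder.hand_in())"
```

```text
the job is handed in; nothing more can be done
None
```

I handed the job in at about 37 s: the arm is in the press against the back stop with its bung flush, and the handle was eased back up to rest. I gripped the arm about 57 mm from its plain end, because nearer the end it sagged in the fingers.

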